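Ring the bell for the finished plate

ROBOT

A 6-joint arm with a two-finger parallel gripper is mounted at the origin on the work surface. World frame = base frame: x ahead of the robot, y to its left, z up, the work surface at z = 0. Lengths are in mm, angles in rad, forces in N, time in s.
With the tool pointing down it reaches from about 300 to 775 mm from the base axis. Payload 14.6 kg.
Tool frame: the origin (TCP) lies midway between the tips of the shut fingers; the grasp point (between the pads) lies 19 mm behind it (manip.tcp_to_grasp is the distance from the TCP to the grasp point, in mm); z points along the fingers, x is the direction in which the jaws open and shut, and the axes are right-handed (so a half turn about z gives the same grasp; the last joint's range is limited). The gripper opens to 94 mm and grips with 3 to 60 N. Pads are 16 mm wide; open, the fingers measure 119 mm over their backs; the gripper's body (75 mm by 177 mm) begins 78 mm behind the grasp point.
Start: joints at [1.261, 0.3, 1.521, -0, 1.321, -0.067], TCP at [132.23, 533.858, 205.446] pointing down, gripper open.
Joint ranges: [-3.03, 3.03], [-0.79, 2.21], [0.23, 2.52], [-1.04, 4.18], [0, 3.07], [-2.55, 2.55]. Speed limits (rad/s): [2.22, 2.22, 2.57, 3.14, 3.14, 3.14].

INTERFACE

Orientations are given as [roll, pitch, yaw] about the fixed x, y, z axes, in that order (R = Rz(yaw) Ry(pitch) Rx(roll)).
In Python, from cell import manip gives the robot as it stands.
- The arm moves only by the tool arm_command, never from a script. Its argument "steps" is a list of rows, each a list of 3 entries, a list of its own where there are three numbers: the opening, from 0 (shut) to 1 (fully open), then the shift along the tool's x, y, z in cm, then the turn about the tool's z in rad. A call has 1 to 5 rows; each row shifts and turns the commanded pose from where the row before left it, along the tool's axes as they then stand; what a row does not reach is not made up. A row lasts 1/12 s, in which the tool goes at most 41.7 mm and 7.16 degrees, less where a joint would pass 70% of its speed; a pose out of reach is approached as far as the arm can. A call with a gripper value outside its range is refused whole. The fingers move at their own pace and stop on an object; "force" is the grip in N (left out, the last holds). Time passes only in rows, so rows that do not move let the fingers close. It gives the time, the measured TCP pose, the force and the opening at its end, in the units of the state.
- manip.read_state(): the state, without advancing time (a new reading comes with each control period).
- manip.camera(name): name is "side" or "top"; returns (picture, depth): 384x512x3 uint8, red, green, blue; 384x512 float32, mm along the optical axis (not along the pixel's ray), 0 where there is no reading.
- manip.calibration(name): a dict with "fx", "fy", "cx", "cy" (pixels), "distortion" ([k1, k2, p1, p2, k3] as OpenCV has them; the pictures are not rectified), "R" (3x3) and "t" (3): a world point X has camera coordinates R X + t. Camera axes: x right, y down, z forward; pixel columns grow to the right and rows downward; lengths in mm; the calibration is good to about 2 mm. A picture is of the moment at which its call begins. calibration takes no time and is no camera call.
- manip.sign_off(): hands the job in, once; it reports no verdict.
The state is a dict: "clock": time; "joints": joint angles; "qd": joint speeds; "effort": joint torques, N m; "eef_pos": TCP position; "eef_rot": TCP orientation; "wrist_force": force on the tool from outside, world axes, zero at the start; "moment": the same for the moment, N m; "finger_gap": finger opening in mm.
Only numpy, scipy, OpenCV 4.12 (cv2) and the standard library are available. Lean on these libraries where they do the work, as an engineer would, in place of code of your own. Each camera call takes 0.05 s, during which the arm holds its last target.

TASK

One of the three plates on the counter is finished: the one with the six rolls. Ring the bell that stands right in front of it, on the robot side, by gently pressing its brass plunger right down with the fingertips and letting it spring back up, then draw the hand back a good 10 cm from all the bells. Do not lift, tip or push the bell out of its place, and do not touch the other two bells, the plates, the bottle, the jar or the cup.

Things in the scene. Friction and masses are not known exactly. Their poses are not given: they have to be found in the camera images.
- bell_a: one of three identical loose counter bells, 0.35 kg (varies): black base disc 84 mm in diameter and 12 mm high, steel dome tapering from 76 mm in diameter to its apex at 47 mm, and a brass press plunger on top. Origin: centre of the underside, on the table (z = 0); z up, round about z. Which bell stands where changes from run to run
- bell_a_top (a point): centre of the top face of the plunger of bell_a: a brass disc 22 mm in diameter, on the bell's axis, 66 mm above the table when up; moves down with the plunger
- plunger_a (a joint): travel of the plunger of bell_a in m: 0 = up, 0.007 = fully down (its stop). It is pushed straight down against a spring (about 1 N to start, 4.5 N fully down); it rings from 0.0045 on and springs back up when let go. Fully down, the disc's underside still stands 4 mm above the dome
- bell_b: one of three identical loose counter bells, 0.35 kg (varies): black base disc 84 mm in diameter and 12 mm high, steel dome tapering from 76 mm in diameter to its apex at 47 mm, and a brass press plunger on top. Origin: centre of the underside, on the table (z = 0); z up, round about z. Which bell stands where changes from run to run
- bell_b_top (a point): centre of the top face of the plunger of bell_b: a brass disc 22 mm in diameter, on the bell's axis, 66 mm above the table when up; moves down with the plunger
- plunger_b (a joint): travel of the plunger of bell_b in m: 0 = up, 0.007 = fully down (its stop). It is pushed straight down against a spring (about 1 N to start, 4.5 N fully down); it rings from 0.0045 on and springs back up when let go. Fully down, the disc's underside still stands 4 mm above the dome
- bell_c: one of three identical loose counter bells, 0.35 kg (varies): black base disc 84 mm in diameter and 12 mm high, steel dome tapering from 76 mm in diameter to its apex at 47 mm, and a brass press plunger on top. Origin: centre of the underside, on the table (z = 0); z up, round about z. Which bell stands where changes from run to run
- bell_c_top (a point): centre of the top face of the plunger of bell_c: a brass disc 22 mm in diameter, on the bell's axis, 66 mm above the table when up; moves down with the plunger
- plunger_c (a joint): travel of the plunger of bell_c in m: 0 = up, 0.007 = fully down (its stop). It is pushed straight down against a spring (about 1 N to start, 4.5 N fully down); it rings from 0.0045 on and springs back up when let go. Fully down, the disc's underside still stands 4 mm above the dome
- plate_rolls: The finished order: round white plate, 130 mm in diameter, 16 mm high, loose, 0.4 kg. Origin: centre of its underside, on the table; z up. Six round rolls (black outside, white top with orange middle, 30 mm in diameter, tops 43 mm above the table) stand on it and are part of it. A bell stands in front of it, towards the robot: 130 to 150 mm in -x from the plate's centre, and within 15 mm of it in y; the other bells are more than 180 mm from its centre
- plate_lemon: Unfinished: round white plate, 130 mm in diameter, 16 mm high, loose, 0.4 kg. Origin: centre of its underside, on the table; z up. Only a yellow lemon slice 42 mm in diameter, top 25 mm above the table, lies on it (part of it). A bell stands in front of it, towards the robot: 130 to 150 mm in -x from the plate's centre, and within 15 mm of it in y; the other bells are more than 180 mm from its centre
- plate_empty: Unfinished: round white plate, 130 mm in diameter, 16 mm high, loose, 0.4 kg. Origin: centre of its underside, on the table; z up. Bare, with a grey middle. A bell stands in front of it, towards the robot: 130 to 150 mm in -x from the plate's centre, and within 15 mm of it in y; the other bells are more than 180 mm from its centre
- soy_bottle: loose amber bottle with a red cap, 54 mm in diameter, 150 mm high, stands beyond the plates, away from the robot. Origin: centre of its underside
- spice_jar: loose clear jar with a green cap, 52 mm in diameter, 85 mm high, stands at the left or right, outside the bells. Origin: centre of its underside
- tea_cup: loose blue cup, 72 mm in diameter at the rim, 75 mm high, stands at the left or right, outside the bells. Origin: centre of its underside
Mind the look-alikes: they are no part of the job. What is shaped like the bell_c but green or pink is not meant.

How it is judged:
By the outcome, as a careful person would: the job done as asked, in the order asked, and still so for the second after the job is handed in, with the robot touching nothing.
It also fails if it takes over 35 s, if anything falls off the work surface, if the arm or the gripper's body presses on something with over 40 N, if the wrist force passes 120 N, or if a joint passes its speed limit or range.

## Working session

There is one attempt and no reset: what is moved stays moved. The work goes in short steps, Python scripts to look and compute and a tool call to move; the robot and the scene stay as the last step left them, time stands still between calls to the robot, and variables do not carry over. Pictures are saved under pics/ and viewed, and the job is handed in when it is done.

Besides the shell and the picture viewer there is one more tool, called after "Request:" by a JSON object that holds its "api" and its "payload", one argument or row to a line. arm_command: Moves the arm, as the interface text tells. Its arguments: {"type":"object","properties":{"steps":{"type":"array","items":{"type":"array"}},"force":{"type":"number"}},"required":["steps"]}

```bash
mkdir -p pics
python3 - <<'E'
from cell import manip
import cv2,numpy as np
for n in("top","side"):
    p,d=manip.camera(n); cv2.imwrite(f"pics/{n}0.png",p[:,:,::-1]); np.save(f"pics/{n}0.npy",d)
    c=manip.calibration(n); print(n,c)
print(manip.read_state())
E
```

```text
top {'fx': 471.99346381991273, 'fy': 471.99346381991273, 'cx': 249.0926001565598, 'cy': 192.91200812402263, 'distortion': array([-0.05551398,  0.        ,  0.        ,  0.        ,  0.        ]), 'R': array([[-0.00286777, -0.99997297,  0.00677052],
       [-0.98552123,  0.00167839, -0.16954374],
       [ 0.16952779, -0.00715871, -0.98549941]]), 't': array([  -5.92095387,  578.58249921, 1604.02544282])}
side {'fx': 354.3866656540767, 'fy': 354.3866656540767, 'cx': 257.52882293811626, 'cy': 194.13687522133677, 'distortion': array([-0.03790729,  0.        ,  0.        ,  0.        ,  0.        ]), 'R': array([[-0.91065672, -0.41313799, -0.00461932],
       [-0.25683921,  0.57482299, -0.7769248 ],
       [ 0.32363244, -0.70632537, -0.62957646]]), 't': array([522.62880966, 204.55922498, 854.16845176])}
{'clock': 0.1, 'joints': array([ 1.26139700e+00,  3.00411018e-01,  1.52150470e+00,  2.43357558e-06,
        1.32067960e+00, -6.66175632e-02]), 'qd': array([-0.00104796, -0.00196212, -0.00080624, -0.00115177,  0.00058847,
        0.00189375]), 'effort': array([ 1.90902210e-03, -5.32645226e+01, -3.53282654e+01,  7.09974580e-02,
        2.34579819e-02, -9.17158445e-05]), 'eef_pos': array([132.16514407, 533.65293147, 204.9515926 ]), 'eef_rot': array([-3.14152356e+00,  1.00027804e-03,  1.32801399e+00]), 'wrist_force': array([-0.4353482 , -0.08233014, -0.14307816]), 'moment': array([-0.02703961,  0.00023741, -0.02516047]), 'finger_gap': 93.74532616712526}
```

View pics/top0.png

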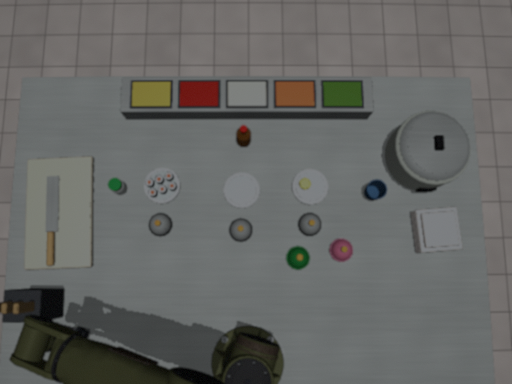

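View pics/side0.png

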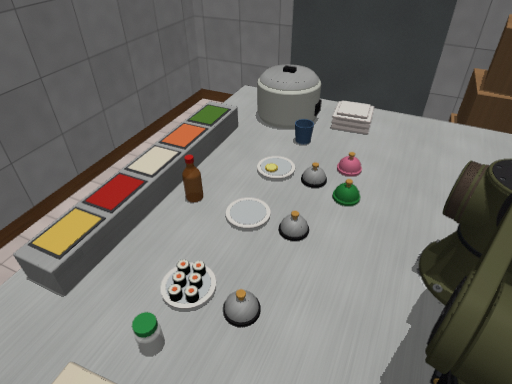

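The rolls plate is at (161,186) in the top view and (189,285) in the side view. Its bell is at (160,224) in the top view, with the brass plunger at about (240,295) in the side view. Next I'll measure it.

```bash
cat > h.py <<'E'
import cv2,numpy as np
from cell import manip
def ray(n,uv):
    c=manip.calibration(n);K=np.array([[c['fx'],0,c['cx']],[0,c['fy'],c['cy']],[0,0,1]])
    q=cv2.undistortPoints(np.array([[uv]],float),K,c['distortion'])[0,0]
    R=c['R'];o=-R.T@c['t'];return o,R.T@np.array([q[0],q[1],1])
def atz(n,uv,z):
    o,d=ray(n,uv);return o+d*(z-o[2])/d[2]
def tri(a,b):
    A=[];B=[]
    for o,d in(a,b):
        d=d/np.linalg.norm(d);P=np.eye(3)-np.outer(d,d);A.append(P);B.append(P@o)
    X=np.linalg.lstsq(np.vstack(A),np.hstack(B),rcond=None)[0]
    return X,[np.linalg.norm(np.cross(X-o,d/np.linalg.norm(d))) for o,d in(a,b)]
E
python3 - <<'E'
from h import *
res={}
for n,(u0,u1,v0,v1) in dict(top=(145,176,210,240),side=(222,262,284,325)).items():
    im=cv2.imread(f"pics/{n}0.png");d=np.load(f"pics/{n}0.npy")
    hsv=cv2.cvtColor(im,cv2.COLOR_BGR2HSV)
    m=np.zeros(im.shape[:2],bool);m[v0:v1,u0:u1]=((hsv[...,0]<30)&(hsv[...,1]>110)&(hsv[...,2]>60))[v0:v1,u0:u1]
    v,u=np.nonzero(m);print(n,len(u),u.min(),u.max(),v.min(),v.max(),u.mean(),v.mean())
    res[n]=(u.mean(),v.mean())
    print(' z62',atz(n,res[n],62),'z66',atz(n,res[n],66))
    # bell silhouette via base (black)
    P=[]
    c=manip.calibration(n)
    for vv in range(v0,v1):
        for uu in range(u0,u1):
            o,r=ray(n,(uu,vv));X=o+r*d[vv,uu];  P.append(X) if d[vv,uu]>0 else 0
    P=np.array(P); Q=P[P[:,2]>8]; print(' depth bell',len(Q),(Q.min(0)+Q.max(0))/2,Q.min(0),Q.max(0)); T=P[P[:,2]>55];print(' plung',len(T),T.mean(0),T.max(0))
    big=cv2.resize(im[v0-15:v1+10,u0-15:u1+15],None,fx=8,fy=8,interpolation=cv2.INTER_NEAREST);cv2.imwrite(f"pics/z_{n}.png",big)
print(tri(ray('top',res['top']),ray('side',res['side'])))
print('plate',atz('top',(161.5,186),16),atz('side',(189,285),16))
E
```

```text
top 19 155 159 221 225 157.21052631578948 222.6315789473684
 z62 [473.13882718 309.43009626  62.        ] z66 [472.7062037  308.67596428  66.        ]
 depth bell 448 [472.37814256 308.09008081  41.2786508 ] [420.59984445 256.62528476   8.0069985 ] [524.15644066 359.55487687  74.55030309]
 plung 30 [473.51103297 307.97489431  67.01044844] [482.07245947 316.95563897  74.55030309]
side 78 236 245 290 299 240.48717948717947 294.11538461538464
 z62 [473.25920623 308.74719768  62.        ] z66 [471.87029025 311.21401686  66.        ]
 depth bell 1052 [473.9237706  311.50828404  38.3958961 ] [432.51281569 273.23894996   8.07410526] [515.33472551 349.77761811  68.71768695]
 plung 83 [473.07557527 309.43276905  65.41412837] [484.18806197 318.58174212  68.71768695]
(array([473.01210968, 309.26262533,  62.8240576 ]), [np.float64(0.03900268403265589), np.float64(0.039002684033074206)])
plate [610.00553862 306.58606332  16.        ] [610.05982392 307.49039833  16.        ]
```

The plunger comes out at (473, 309), top at about z 66. The two views agree to within 1 mm. The plate is at (610, 307), so it lies 137 mm beyond the bell, within the given range. I'll close the fingers and move across at height.

Request:
{"api": "arm_command", "payload": {
  "steps": [
    [0,[-1.1,3.1,0],0],
    [0,[-1.1,3.1,0],0],
    [0,[-1.1,3.1,0],0],
    [0,[-1.1,3.1,0],0],
    [0,[-1.1,3.1,0],0]
  ],
  "force": 10
}}

```text
clock: 0.52
eef_pos: [270.4, 442.1, 205.2]
eef_rot: [-3.141, 0.0, 1.328]
wrist_force: [0.6, -0.5, -1.0]
finger_gap: 64.1
```

Request:
{"api": "arm_command", "payload": {
  "steps": [
    [0,[-1.1,3.1,0],0],
    [0,[-1.1,3.1,0],0],
    [0,[-1.1,3.1,0],0],
    [0,[-1.1,3.1,0],0],
    [0,[-1.1,3.1,0],0]
  ]
}}

```text
clock: 0.93
eef_pos: [407.8, 351.3, 205.2]
eef_rot: [-3.141, 0.0, 1.328]
wrist_force: [0.2, 0.3, 0.3]
finger_gap: 30.8
```

Request:
{"api": "arm_command", "payload": {
  "steps": [
    [0,[-1.1,3.1,0],0],
    [0,[-1.1,3.1,0],0],
    [0,[0,0,0],0],
    [0,[0,0,0],0],
    [0,[0,0,0],0]
  ]
}}

```text
clock: 1.35
eef_pos: [461.1, 316.4, 205.1]
eef_rot: [-3.141, 0.0, 1.328]
wrist_force: [-0.2, 0.3, -1.1]
finger_gap: 0.7
```

Request:
{"api": "arm_command", "payload": {
  "steps": [
    [0,[-0.2,0.7,0],0],
    [0,[-0.2,0.6,0],0],
    [0,[0,0,3],0],
    [0,[0,0,3],0],
    [0,[0,0,2],0]
  ]
}}

```text
clock: 1.77
eef_pos: [472.6, 309.1, 123.2]
eef_rot: [-3.14, 0.001, 1.329]
wrist_force: [0.8, 0.6, -1.1]
finger_gap: 0.6
```

Request:
{"api": "arm_command", "payload": {
  "steps": [
    [0,[0,0,2],0],
    [0,[0,0,1],0],
    [0,[0,0,0],0],
    [0,[0,0,0],0]
  ]
}}

```text
clock: 2.1
eef_pos: [473.4, 309.5, 96.0]
eef_rot: [3.141, -0.0, 1.328]
wrist_force: [-0.1, -0.8, 1.1]
finger_gap: 0.3
```

Run:
```python
from h import *
p,d=manip.camera("side");cv2.imwrite("pics/side1.png",cv2.resize(p[200:360,160:340,::-1],None,fx=3.5,fy=3.5))
s=manip.read_state();print(s['eef_pos'],s['wrist_force'])
```

```text
[473.69856412 309.65403584  96.6130032 ] [ 0.8883091   0.40852734 -0.29781399]
```

View pics/side1.png

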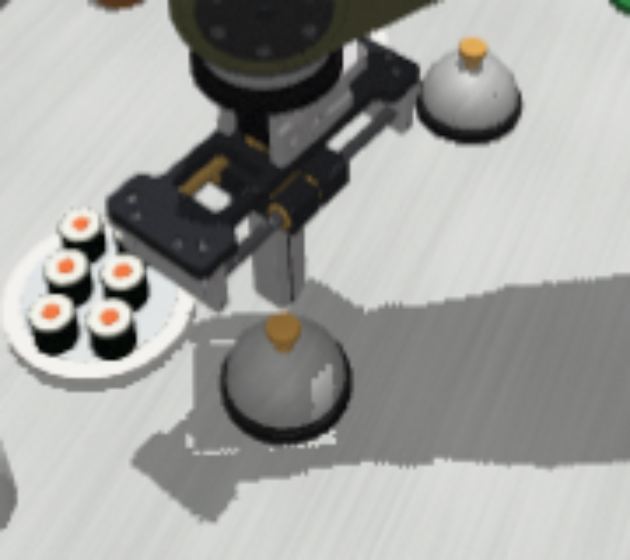

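The shut fingertips are right above the plunger, with the tip at (280,300) and the plunger at (283,328) in the crop. I'll press slowly and watch the force.

Request:
{"api": "arm_command", "payload": {
  "steps": [
    [0,[0,0,1.2],0],
    [0,[0,0,1],0],
    [0,[0,0,0.5],0],
    [0,[0,0,0],0],
    [0,[0,0,0],0]
  ]
}}

```text
clock: 2.57
eef_pos: [473.1, 309.2, 68.1]
eef_rot: [-3.141, 0.0, 1.328]
wrist_force: [-0.7, -0.5, 0.7]
finger_gap: 0.3
```

Request:
{"api": "arm_command", "payload": {
  "steps": [
    [0,[0,0,0.2],0],
    [0,[0,0,0.2],0],
    [0,[0,0,0.2],0],
    [0,[0,0,0],0],
    [0,[0,0,0],0]
  ]
}}

```text
clock: 2.98
eef_pos: [473.5, 309.4, 62.7]
eef_rot: [3.141, -0.0, 1.328]
wrist_force: [1.0, 1.1, 2.7]
finger_gap: 0.5
```

Request:
{"api": "arm_command", "payload": {
  "steps": [
    [0,[0,0,0.1],0],
    [0,[0,0,0.1],0],
    [0,[0,0,0.1],0],
    [0,[0,0,0],0],
    [0,[0,0,0],0]
  ]
}}

```text
clock: 3.4
eef_pos: [473.5, 309.4, 59.6]
eef_rot: [3.141, -0.0, 1.328]
wrist_force: [2.5, 0.6, 4.5]
finger_gap: 0.7
```

Run:
```python
from h import *
p,d=manip.camera("side");cv2.imwrite("pics/side2.png",cv2.resize(p[200:360,160:340,::-1],None,fx=3.5,fy=3.5))
s=manip.read_state();print(s['eef_pos'],s['wrist_force'])
```

```text
[473.45499128 309.38484188  59.62484845] [2.75906695 1.51734333 4.54372327]
```

View pics/side2.png

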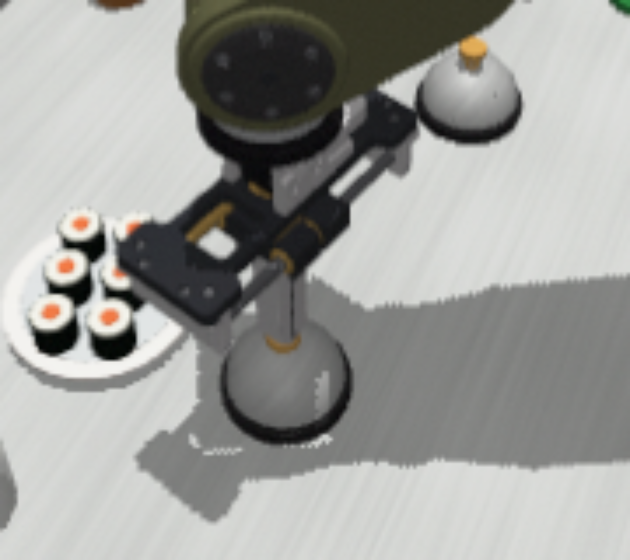

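The plunger is nearly at its stop and the bell hasn't moved. One small step further should confirm the stop.

Request:
{"api": "arm_command", "payload": {
  "steps": [
    [0,[0,0,0.1],0],
    [0,[0,0,0.05],0],
    [0,[0,0,0],0]
  ]
}}

```text
clock: 3.7
eef_pos: [473.5, 309.5, 59.0]
eef_rot: [3.141, -0.001, 1.328]
wrist_force: [-1.3, -0.3, 15.0]
finger_gap: 0.3
```

The force jumped to 15 N at z = 59.0, so the plunger is fully down. I'll release it and retreat upward.

Request:
{"api": "arm_command", "payload": {
  "steps": [
    [0,[0,0,-0.3],0],
    [0,[0,0,-0.5],0],
    [0,[0,0,-1],0],
    [0,[0,0,-2],0],
    [0,[0,0,-3],0]
  ]
}}

```text
clock: 4.12
eef_pos: [471.8, 308.5, 124.8]
eef_rot: [-3.138, 0.004, 1.328]
wrist_force: [0.2, -1.2, 0.2]
finger_gap: 0.4
```

Request:
{"api": "arm_command", "payload": {
  "steps": [
    [0,[0,0,-3.5],0],
    [0,[0,0,-3.5],0],
    [0,[0,0,-3],0],
    [0,[0,0,-2],0],
    [0,[0,0,0],0]
  ]
}}

```text
clock: 4.53
eef_pos: [473.9, 309.7, 250.8]
eef_rot: [3.137, -0.004, 1.328]
wrist_force: [0.4, 0.4, 0.1]
finger_gap: 0.4
```

Request:
{"api": "arm_command", "payload": {
  "steps": [
    [0,[0.7,-2.5,0],0],
    [0,[0.7,-2.5,0],0],
    [0,[0.7,-2.5,0],0],
    [0,[0.7,-2.5,0],0],
    [0,[0.7,-2.5,0],0]
  ]
}}

```text
clock: 4.95
eef_pos: [358.7, 373.3, 245.1]
eef_rot: [-3.14, 0.002, 1.328]
wrist_force: [0.2, 0.6, -0.0]
finger_gap: 0.6
```

Request:
{"api": "arm_command", "payload": {
  "steps": [
    [0,[0.7,-2.5,0],0],
    [0,[0.7,-2.5,0],0],
    [0,[0,0,0],0],
    [0,[0,0,0],0],
    [0,[0,0,0],0]
  ]
}}

```text
clock: 5.37
eef_pos: [315.3, 398.5, 245.4]
eef_rot: [-3.141, 0.001, 1.328]
wrist_force: [-0.5, 0.3, -0.4]
finger_gap: 0.8
```

Run:
```python
from h import *
p,d=manip.camera("side");cv2.imwrite("pics/side3.png",p[:,:,::-1])
t,_=manip.camera("top");cv2.imwrite("pics/top3.png",t[:,:,::-1])
s=manip.read_state();print(s['clock'],s['eef_pos'],s['wrist_force'])
for n,f,(u0,u1,v0,v1) in (('top','top',(145,176,210,240)),('side','side',(222,262,284,325))):
  for k in '03':
    im=cv2.imread(f"pics/{f}{k}.png");h=cv2.cvtColor(im,cv2.COLOR_BGR2HSV)[v0:v1,u0:u1]
    v,u=np.nonzero((h[...,0]<30)&(h[...,1]>110)&(h[...,2]>60));print(n,k,len(u),u.mean()+u0,v.mean()+v0)
```

```text
5.4667 [315.73777315 398.3600805  245.58367158] [-0.08228243  1.06144252  0.20348202]
top 0 19 157.21052631578948 222.6315789473684
top 3 19 157.21052631578948 222.3684210526316
side 0 78 240.48717948717947 294.11538461538464
side 3 78 240.48717948717947 294.11538461538464
```

View pics/side3.png

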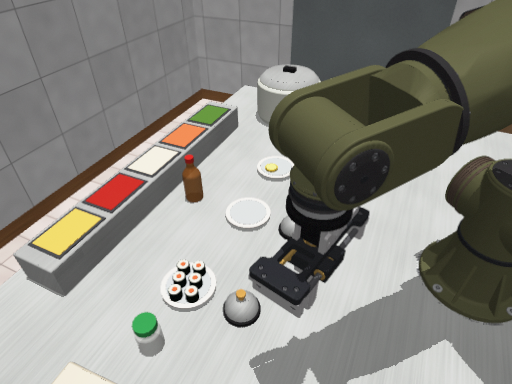

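The bell stands where it did, with its plunger up at (240,294), and the hand is well clear. I'm handing the job in.

```bash
python3 -c "
from cell import manip
print(manip.sign_off())"
```

```text
the job is handed in; nothing more can be done
None
```

I rang the bell in front of the six-roll plate, the one at about (473, 309) mm, and handed the job in at about 5.5 s. `sign_off` gave no verdict.

- **Press:** With the fingers shut, I pressed the plunger straight down. The fingertips reached z = 59.0 mm, which is the full 7 mm of travel. The force there rose from 4.5 N to 15 N, showing the plunger was on its stop.
- **Release:** I then let it spring back and drew the hand back to (316, 398, 246) mm, more than 10 cm from every bell.
- **Bell position:** In the side view the plunger is in exactly the same pixel position as before, so it is up again and the bell has not moved. The top view agrees to within 0.3 pixel, about 1 mm.
- **Other objects:** The hand never came near them, and those visible in the last side picture look undisturbed. That view doesn't show everything, because the arm hid part of the counter, including the other two bells. I saved a final top picture but used it only to check the plunger.
- **Odd reading:** A sideways force of about 3 N showed just before the stop. It was gone at the next reading.

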